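# Press a parts box shut and hold it up level

## Task

The lid of the tan parts box was left ajar over the loose battery inside: press it down firmly from above until it is fully shut, with the box standing on its foam pad. Then take the box by its sides, lift it straight and level, and hold it still with its underside about 15 cm above the bench so that the pad can be wiped; finish while still holding it there, lid shut and battery inside. Do not tip the box, and leave the blue parts box, the red-capped jar and the blue spool where they are.

Things in the scene. Friction and masses are not known exactly. Their poses are not given: they have to be found in the camera images.
- tan_box: Tan plastic parts box with a hinged lid, loose on one of two foam pads, 0.06 to 0.11 kg; 52 (x) x 72 (y) x 30 mm high when shut. Origin at the centre of its underside; z up, +x to the hinged side, -x to the side that opens, y along the hinge. Outer sides upright: base 0 to 19 mm, shut lid's skirt flush with it from 20 to 28 mm, flat top at 30 mm. The blue box is on the other pad.
- tan_box_grip (a point): Point on the tan box's middle, 10 mm above its underside, in the base. Grasp the box here across its short side (along its x, 52 mm). Friction alone holds the lid, so the fingers must hold the base, not only the lid: fingertips about 5 mm above the pad. A grip of 20 to 40 N is enough.
- tan_box_lid (a joint): Opening angle of the tan box's lid, rad: 0 fully shut, grows as it opens, starts at 0.3 to 0.65. The hinge line runs along the box's y at x = +26 mm, height 21 mm. The lid stays where it is left (friction 0.022 N m: about 1 N straight down at the middle of the box shuts it); no latch, no spring.
- cell: Black and copper AA battery, 14 x 50 x 14 mm, lying loose on the tan box's inner floor (2 mm above its underside). Origin at the centre of its underside; y along its length.
- blue_box: Blue parts box, shut, 46 (x) x 66 (y) x 26 mm, loose on the other foam pad; a bystander. Origin at the centre of its underside.
- red_jar: Small brown jar with a red cap, 32 mm across, 41 mm high, loose on the thin light blue mat; a bystander. Origin at the centre of its underside.
- wick: Small flat blue spool with copper braid, 42 mm across, 12 mm high, loose on the light blue mat; a bystander. Origin at the centre of its underside.
- pad_left: Dark grey foam pad at the robot's left, fixed, firm, 100 (x) x 110 (y) mm, its flat top 8 mm above the bench top (z = 0.008). Origin at the centre of its underside, at bench height.
- pad_right: Dark grey foam pad at the robot's right, fixed, firm, 100 (x) x 110 (y) mm, its flat top 8 mm above the bench top (z = 0.008). Origin at the centre of its underside, at bench height.
Mind the look-alikes: they are no part of the job. Of the things like the tan_box, leave any that is pink; of the rest the smaller one is meant.

How it is judged:
On the way, in this order (a step that is already met when the one before it is completed fails the run):
1. the lid is shut and pressed down firmly, the box standing on the pad (value of joint tan_box_lid below 0.04 rad and (contact force between tan_box and pad_left above 5 N or contact force between tan_box and pad_right above 5 N) and contact force between the fingers and tan_box above 3 N and height (world z) of tan_box below 0.016 m), for 0.2 s.
2. the shut box is in the air, level, about 15 cm above the bench (height (world z) of tan_box between 0.11 and 0.19 m and angle between tan_box's own z axis and vertical below 0.15 rad and value of joint tan_box_lid below 0.06 rad), for 0.5 s.
At the end, for the whole second after the job is handed in: The fingers hold the tan box in the air, off both pads, its underside 11 to 19 cm above the bench, level within 0.15 rad and still (under 0.02 m/s and 0.15 rad/s), its lid shut within 0.06 rad and the battery inside; blue box, jar and spool within 20 mm of where they were (all of step 2 and linear speed of tan_box below 0.02 m/s and angular speed of tan_box below 0.15 rad/s and contact force between the fingers and tan_box above 2 N and z of cell in the frame of tan_box between 0 and 0.02 m and horizontal distance between cell and tan_box below 0.03 m and contact force between tan_box and pad_left below 0.05 N and contact force between tan_box and pad_right below 0.05 N and distance of each of blue_box, red_jar, wick from where it was at the start of the episode below 0.02 m); the arm keeps its last pose, push and grip.
It fails at once if the tan box is tipped by more than 0.35 rad (angle between tan_box's own z axis and vertical above 0.35 rad).
It fails at once if the blue box, the jar or the spool is pushed more than 20 mm away (distance of any of blue_box, red_jar, wick from where it was at the start of the episode above 0.02 m).
It fails at once if the battery falls out of the box (distance between cell and tan_box above 0.06 m).
It also fails if it takes over 43 s, if anything falls off the work surface, if the arm or the gripper's body presses on something with over 40 N, if the wrist force passes 120 N, or if a joint passes its speed limit or range.

## Robot

A 7-joint arm with a two-finger parallel gripper is mounted at the origin on a cart in front of the work surface, level with it; the furniture and walls round the work are solid. World frame = base frame: x ahead of the robot, y to its left, z up, the work surface at z = 0. Lengths are in m, angles in rad, forces in N, time in s.
With the tool pointing down it reaches from about 0.425 to 0.875 m from the base axis. Payload 4.7 kg.
Tool frame: the origin (TCP) lies at the very end of the fingers, on their centre line; the grasp point (between the pads) lies 19 mm behind it; z points along the fingers, y is the line along which they close (so a half turn about z gives the same grasp; the last joint's range is limited). The gripper opens to 87 mm and grips with 3 to 60 N. Pads are 19 mm wide; open, the fingers measure 117 mm over their backs; the gripper's body (75 mm by 190 mm) begins 51 mm behind the grasp point.
Start: joints at [1.151, 0.321, -0.07, 1.45, 0.023, 1.371, -0.057], TCP at [0.273, -0.59, 0.195] pointing down, gripper open.
Joint ranges: [-2.86, 2.86], [-0.3, 2.09], [-1.38, 1.24], [0.06, 2.45], [-1.56, 4.7], [0.09, 2.05], [-2.69, 2.69]. Speed limits (rad/s): [2.57, 2.57, 3.14, 3.14, 3.14, 3.14, 3.14].

## Interface

Orientations are given as a rotation vector (axis times angle).
In Python, from bench import ctrl gives the robot as it stands.
- The arm moves only by the shell command python3 -m jog 'ROWS' [FORCE]. ROWS is JSON, a list that holds one entry, the list of rows, each a list of 7 numbers: the shift along the tool's x, y, z in mm, then the turn, a rotation vector about the tool's x, y, z in degrees, then the finger opening in mm, from 0 to 87. A call has 1 to 10 rows; each row is the pose to reach, as a shift and turn from the pose commanded when the call began, along the tool's axes at that moment; what a row does not reach only later rows make up. A row lasts 1/10 s, in which the tool goes at most 50 mm and 8.59 degrees, less where a joint would pass 70% of its speed; a pose out of reach is approached as far as the arm can. A call with a gripper value outside its range is refused whole. The fingers move at their own pace and stop on an object; FORCE is the grip in N (left out, the last holds). Time passes only in rows, so rows that repeat a pose let the fingers close. It gives the time, the measured TCP pose, the force, the opening and the grip force at its end, in the units of the state.
- ctrl.get_state(): the state, without advancing time (a new reading comes with each control period).
- ctrl.get_image(name): name is "side" or "top"; returns a dict with "image" (420x560x3 uint8, red, green, blue), "depth" (420x560 float32, m along the optical axis (not along the pixel's ray), 0 where there is no reading), "fov_y" (degrees; the focal length in pixels is half the picture's height over the tangent of half this angle, whatever the lens; pixels are square), "cx", "cy" (the principal point, pixels), "rvec" (rotation vector, rad) and "tvec" (3), from world to camera coordinates, as OpenCV has them. Camera axes: x right, y down, z forward; pixel columns grow to the right and rows downward; lengths in m; the calibration is good to about 2 mm. A picture is of the moment at which its call begins.
- ctrl.close_job(): hands the job in; it is judged then, once.
The state is a dict: "time": time; "joint_positions": joint angles; "qd": joint speeds; "joint_torque": joint torques, N m; "position": TCP position; "tool_rot": TCP orientation; "ft_force": force on the tool from outside, world axes, zero at the start; "torque": the same for the moment, N m; "grip_width": opening from 0.0 (shut) to 1.0 (fully open); "grip_force": force on a finger pad.
Only numpy, scipy, OpenCV 4.12 (cv2) and the standard library are available. Lean on these libraries where they do the work, as an engineer would, in place of code of your own. Each camera call takes 0.05 s, during which the arm holds its last target. There are 200 camera calls.

## Working session

There is one attempt and no reset: what is moved stays moved. The work goes in short steps, Python scripts to look and compute and a shell command to move; the robot and the scene stay as the last step left them, time stands still between calls to the robot, and variables do not carry over. Pictures are saved under pics/ and viewed, at most 10 in all, crops included, and the job is handed in when it is done.

```bash
mkdir -p pics; cat > h.py <<'E'
import numpy as np,cv2
from bench import ctrl
def grab(n):
    d=ctrl.get_image(n); np.savez(f'/tmp/{n}.npz',**d); return d
def load(n): return dict(np.load(f'/tmp/{n}.npz'))
def cam(d):
    f=d['image'].shape[0]/2/np.tan(np.radians(float(d['fov_y']))/2)
    R=cv2.Rodrigues(np.array(d['rvec'],float))[0]; t=np.array(d['tvec'],float).ravel()
    return f,R,t
def ray(d,uv,z):
    f,R,t=cam(d); uv=np.atleast_2d(uv).astype(float)
    r=np.c_[(uv[:,0]-d['cx'])/f,(uv[:,1]-d['cy'])/f,np.ones(len(uv))]@R
    c=-R.T@t; return c+r*((z-c[2])/r[:,2])[:,None]
def pts(d):
    f,R,t=cam(d); Z=d['depth']; v,u=np.indices(Z.shape)
    P=np.stack([(u-d['cx'])/f*Z,(v-d['cy'])/f*Z,Z],-1)
    return (P-t)@R
def save(im,n,s=1):
    cv2.imwrite('pics/'+n,cv2.resize(im[...,::-1],None,fx=s,fy=s,interpolation=cv2.INTER_CUBIC))
E
python3 - <<'E'
from h import *
for n in('top','side'):
    d=grab(n); save(d['image'],n+'0.png',1.4); f,R,t=cam(d); print(n,f,d['cx'],d['cy'],-R.T@t,R[2], (d['depth']>0).mean())
s=ctrl.get_state(); print(s)
E
```

```text
top 434.8408771158415 280.37373959759395 215.45633217589372 [ 0.19264662 -0.14330467  0.92029356] [ 0.15841556 -0.00991264 -0.98732277] 0.9957440476190477
side 487.5791664429769 277.598949067462 205.3817395145017 [-0.08916385  0.66023185  0.71215226] [ 0.4041221  -0.70923143 -0.57764704] 0.9959098639455782
{'time': 0.1, 'joint_positions': array([ 1.15108713,  0.32173779, -0.07006026,  1.45154909,  0.02259216,
        1.37075401, -0.05690781]), 'qd': array([ 0.00032325, -0.0017453 ,  0.00161166, -0.00205128, -0.00068426,
       -0.00221039,  0.00059523]), 'joint_torque': array([ 3.32671407e-04, -4.92571163e+01, -4.05580765e-01, -3.13402712e+01,
       -6.42590923e-02,  3.94133676e-02,  1.12486600e-04]), 'position': array([ 0.27293784, -0.58934267,  0.19367986]), 'tool_rot': array([-3.06641770e+00, -6.75743235e-01,  6.99862640e-04]), 'ft_force': array([ 0.3866359 , -0.31698321,  0.14283853]), 'torque': array([-0.02837552,  0.04762546,  0.01695335]), 'grip_force': 0.0, 'grip_width': 0.9998312801186251}
```

View pics/top0.png

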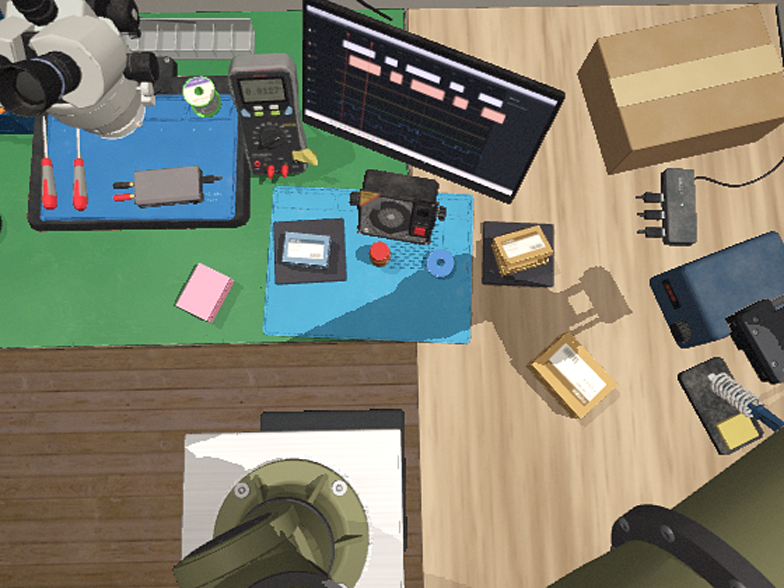

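View pics/side0.png

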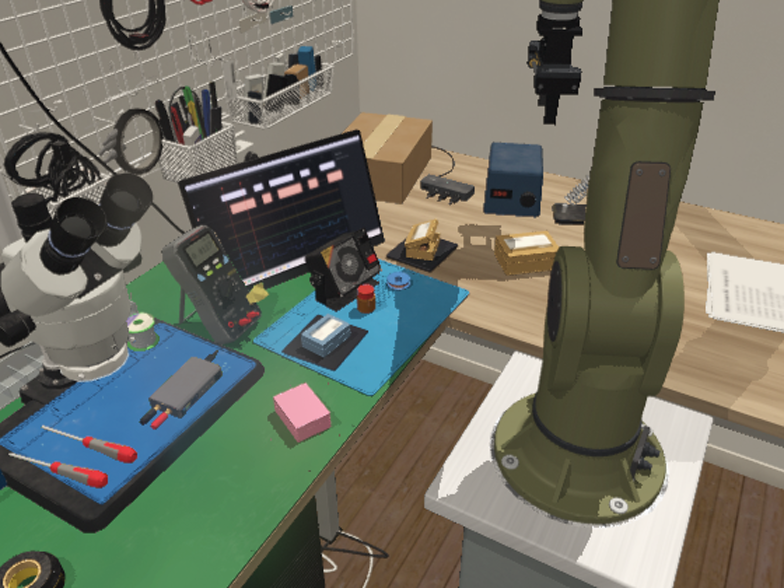

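The top view shows the tan box on the right pad at about (522,250) of the enlarged picture. The larger look-alike sits off the pad at (573,377). The blue box is at (308,252), the jar at (380,253) and the spool at (440,263). The monitor's near edge and the black fan are close to the box.

```bash
python3 - <<'E'
from h import *
out=[]
for n,c in(('top',(373,178)),('side',(302,172))):
    d=load(n); P=pts(d); im=d['image']; hsv=cv2.cvtColor(im,cv2.COLOR_RGB2HSV)
    x0,y0=c[0]-45,c[1]-40
    out.append(cv2.resize(im[y0:y0+80,x0:x0+90],None,fx=4.4,fy=4.4,interpolation=cv2.INTER_CUBIC))
    # dark pad mask
    V=hsv[...,2]; dark=((V<80)&(abs(P[...,2]-.008)<.006)).astype(np.uint8)
    w=np.zeros_like(dark); w[y0:y0+80,x0:x0+90]=1
    # fill: pad+box region
    X=P[w>0]; 
    b=(w>0)&(P[...,2]>.018)&(P[...,2]<.09)&(hsv[...,1]>20)&(np.abs(P[...,:2]-np.median(P[dark*w>0],0)[:2]).max(-1)<.07)
    print(n,'pad',ray(d,cv2.boxPoints(cv2.minAreaRect(np.argwhere(dark*w)[:,::-1].astype(np.float32))),.008).round(3).tolist(), 'z',np.median(P[dark*w>0][:,2]))
    B=P[b]; print(len(B),B.min(0).round(3),B.max(0).round(3))
    np.save(f'/tmp/B_{n}.npy',B)
    # height vs location grid
    if n=='top':
        for r in range(y0+12,y0+66,4): print(r,(P[r,x0+18:x0+74:4,2]*1000).round().astype(int))
        for nm,uv in(('mon',(367,143)),('fan',(285,150)),('tow',(300,175))): print(nm,P[uv[1],uv[0]].round(3))
        M=P[(P[...,2]>.05)&(np.abs(P[...,0]-.6)<.3)&(np.abs(P[...,1]+.3)<.25)]
        print('tall y,x,z near'); 
        for y in np.arange(-.5,0,.05):
            m=M[np.abs(M[:,1]-y)<.025]; 
            if len(m): print(round(y,2),m[:,0].min().round(3),m[m[:,0].argmin(),2].round(3),m[:,2].max().round(3))
save(np.hstack(out),'crop.png')
E
```

```text
top pad [[0.508, -0.295, 0.008], [0.506, -0.405, 0.008], [0.359, -0.396, 0.008], [0.361, -0.289, 0.008]] z 0.0083456451275708
741 [ 0.375 -0.387  0.018] [ 0.446 -0.305  0.062]
150 [ 3  1  5  3 -1  4 -1 -2  1 -1  1 -4  2  1]
154 [-1  2  0  1  2 -2  0  0  3 -1 -3  1  2 -1]
158 [ 7  8  7  0  2  1 -1 -2  3  2  3  1  1  0]
162 [ 7  5  6  9  6 11 11  9  8 39 13  6  5 -2]
166 [11  7 11  9 10 39 38 42 41 43 44 10  8 -3]
170 [ 7  4 40 43 41 41 44 45 47 48 47 10  9  0]
174 [ 7  8 41 44 42 45 48 49 50 54 53 54  7  1]
178 [ 11   9  27  47  51  51  50  51  54  52  54  56 920   1]
182 [12  9 17 50 53 54 56 56 57 60 56 53 12  0]
186 [ 9  7 11  9 55 59 58 57 52 12 11 22  9  0]
190 [ 5  7  8 29 55 14  8 11 28 13 10 10  8  0]
194 [ 6  7  4 22 24 21  4  6  9 11  7  7  9  1]
198 [ 7  4  7 10  8 10  8  6  6  7  7  8  7  0]
202 [ 7  8  9  9  4 11  9  8  6  7 11  6  9  0]
mon [ 0.498 -0.347 -0.   ]
fan [ 0.458 -0.164  0.086]
tow [ 0.427 -0.197  0.005]
tall y,x,z near
-0.5 0.535 0.079 0.106
-0.45 0.63 0.097 0.104
-0.4 0.395 0.051 0.061
-0.35 0.381 0.054 0.218
-0.3 0.379 0.052 0.219
-0.25 0.451 0.064 0.219
-0.2 0.426 0.053 0.219
-0.15 0.415 0.05 0.219
-0.1 0.442 0.052 0.219
-0.05 0.622 0.051 0.218
side pad [[0.496, -0.218, 0.008], [0.55, -0.719, 0.008], [0.36, -0.575, 0.008], [0.351, -0.148, 0.008]] z 0.00883339160806945
427 [ 0.375 -0.389  0.018] [ 0.443 -0.302  0.061]
```

View pics/crop.png

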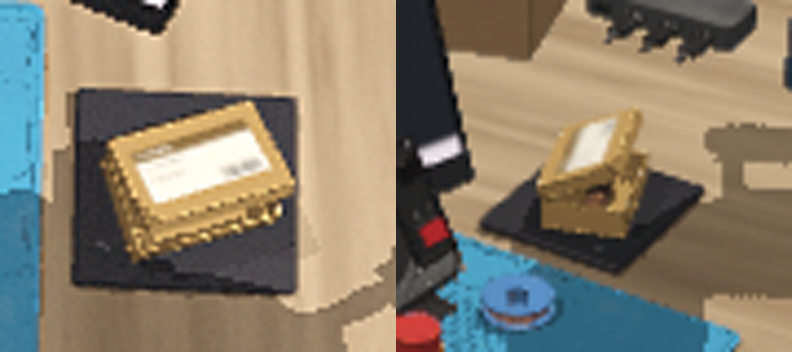

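```bash
cat >> h.py <<'E'
from scipy.spatial.transform import Rotation as Ro
def torel(target,yaw_y):
    """shift/turn (tool axes, mm/deg) to put TCP at target pointing down, tool y along yaw_y (rad) mod pi"""
    s=ctrl.get_state(); R=Ro.from_rotvec(s['tool_rot']); p=s['position']
    best=None
    for k in(0,np.pi):
        a=yaw_y+k; y=np.array([np.cos(a),np.sin(a),0]); z=np.array([0,0,-1.]); x=np.cross(y,z)
        rv=(R.inv()*Ro.from_matrix(np.c_[x,y,z])).as_rotvec(degrees=True)
        print('shift',(R.inv().apply(np.array(target)-p)*1000).round(1),'turn',rv.round(1),'q7',s['joint_positions'][6].round(2))
E
python3 - <<'E'
from h import *
L=[]
d=load('top');P=pts(d)
for n in('top','side'):
    B=np.load(f'/tmp/B_{n}.npy'); b=B[B[:,2]>.036]
    for _ in range(6):
        A=np.c_[b[:,:2],np.ones(len(b))]; k=np.linalg.lstsq(A,b[:,2],rcond=None)[0]
        r=b[:,2]-A@k; b=b[np.abs(r)<.004]
    nrm=np.array([-k[0],-k[1],1]); nrm/=np.linalg.norm(nrm)
    ang=np.arccos(nrm[2]); yaw=np.arctan2(nrm[1],nrm[0])
    print(n,len(b),'ang',ang,'yaw',np.degrees(yaw))
    X=np.array([np.cos(yaw),np.sin(yaw),0]);
    # coords of lid top in hinge frame
    bx=np.cross(np.cross(nrm,X),nrm); Y=np.array([-X[1],X[0],0]); e=np.cross(Y,nrm)
    q=np.c_[b@e,b@Y].astype(np.float32); rc=cv2.minAreaRect(q); print(rc)
    c=np.array(rc[0]); 
    # 3D centre
    A=np.stack([e,Y,nrm]); C=np.linalg.solve(A,np.array([c[0],c[1],np.median(b@nrm)]))
    H=C+.026*e-.009*nrm
    print('lid top centre',C.round(4),'hinge',H.round(4),'box ctr',(H-.026*X).round(4),'edgez',(C-.026*e)[2])
M=P[(P[...,2]>.06)&(P[...,2]<.4)]
for lo,hi in((.06,.09),(.09,.15),(.15,.3)):
    for y in np.arange(-.45,-.15,.05):
        m=M[(abs(M[:,1]-y)<.025)&(M[:,2]>lo)&(M[:,2]<hi)&(M[:,0]>.44)&(M[:,0]<.7)]
        if len(m): print(lo,round(y,2),m[:,0].min().round(3))
E
```

```text
top 563 ang 0.40451982497841893 yaw 15.076985609697495
((0.2663702368736267, -0.4405718743801117), (0.07315130531787872, 0.054001323878765106), 88.70818328857422)
lid top centre [ 0.4145 -0.3446  0.0488] hinge [ 0.4342 -0.3393  0.0303] box ctr [ 0.4091 -0.3461  0.0303] edgez 0.05900945748119114
side 231 ang 0.4061638240706646 yaw 17.355702269404404
((0.24900832772254944, -0.45316237211227417), (0.07930407673120499, 0.053341180086135864), 89.38368225097656)
lid top centre [ 0.4141 -0.3453  0.0493] hinge [ 0.4335 -0.3393  0.0308] box ctr [ 0.4087 -0.347   0.0308] edgez 0.05958015838479559
0.06 -0.45 0.634
0.06 -0.35 0.508
0.06 -0.3 0.519
0.06 -0.25 0.451
0.06 -0.2 0.44
0.06 -0.15 0.44
0.09 -0.45 0.63
0.09 -0.35 0.518
0.09 -0.3 0.531
0.09 -0.25 0.551
0.09 -0.2 0.444
0.09 -0.15 0.457
0.15 -0.35 0.539
0.15 -0.3 0.552
0.15 -0.25 0.575
0.15 -0.2 0.598
0.15 -0.15 0.621
```

```bash
python3 - <<'E'
from h import *
a=np.radians(16.5);X=np.array([np.cos(a),np.sin(a)]);Y=np.array([-X[1],X[0]]);c=np.array([.409,-.3465])
for n in('top','side'):
    P=pts(load(n)); M=P[(P[...,2]>.02)&(P[...,2]<.4)]
    x=(M[:,:2]-c)@X; y=(M[:,:2]-c)@Y
    for lo,hi in((.045,.065),(.065,.08),(.08,.1),(.1,.13),(.13,.2),(.2,.3)):
        m=(M[:,2]>lo)&(M[:,2]<hi)&(abs(y)<.05)&(x>.05)&(x<.2)
        if m.sum()>4: print(n,lo,np.sort(x[m])[[0,4]].round(3),y[m][x[m].argmin()].round(3))
torel([.409,-.3465,.12],a)
torel([.409,-.3465,.12],a+np.pi/2)
E
```

```text
top 0.045 [0.091 0.093] -0.025
top 0.065 [0.097 0.099] -0.031
top 0.08 [0.101 0.103] -0.033
top 0.1 [0.107 0.108] -0.039
top 0.13 [0.115 0.116] -0.045
top 0.2 [0.142 0.146] -0.05
side 0.045 [0.091 0.093] -0.026
side 0.065 [0.097 0.099] -0.028
side 0.08 [0.1   0.104] -0.03
side 0.1 [0.106 0.11 ] -0.037
side 0.13 [0.113 0.116] -0.043
side 0.2 [0.145 0.15 ] -0.049
shift [ 225.5 -163.    73.9] turn [ -0.1  -0.1 -81.6] q7 -0.06
shift [ 225.5 -163.    73.9] turn [-0.1  0.1 98.4] q7 -0.06
shift [ 225.5 -163.    73.9] turn [-0.000e+00 -1.000e-01 -1.716e+02] q7 -0.06
shift [ 225.5 -163.    73.9] turn [-0.1  0.   8.4] q7 -0.06
```

```bash
python3 -m jog '[[[25,-18,0,0,0,1,60],[50,-36,5,0,0,2,40],[75,-54,10,0,0,3,20],[100,-72,15,0,0,4,0],[125,-90,20,0,0,5,0],[150,-108,30,0,0,6,0],[175,-127,40,0,0,7,0],[200,-145,50,0,0,8,0],[218,-158,60,0,0,8.4,0],[225.5,-163,70,0,0,8.4,0]]]' 20; python3 -m jog '[[[0,0,0,0,0,0,0],[0,0,0,0,0,0,0],[0,0,0,0,0,0,0]]]'; python3 - <<'E'
from h import *
a=np.radians(16.5)
torel([.409,-.3465,.038],a+np.pi/2); print(ctrl.get_state()['position'],ctrl.get_state()['ft_force'])
E
```

```text
time: 1.1
position: [0.4106, -0.3444, 0.124]
tool_rot: [-3.107, -0.455, -0.0]
ft_force: [-1.0, 0.1, -0.3]
grip_width: 0.173
grip_force: 0.0
time: 1.4
position: [0.4085, -0.349, 0.1251]
tool_rot: [3.109, 0.446, 0.0]
ft_force: [-0.8, -1.1, -1.0]
grip_width: 0.01
grip_force: 0.0
shift [ 1.2 -2.4 87.1] turn [ 0.000e+00 -1.000e-01  1.798e+02] q7 -0.66
shift [ 1.2 -2.4 87.1] turn [ 0.1  0.  -0.2] q7 -0.66
[ 0.40854678 -0.34901561  0.12508596] [-0.84717736 -1.08086683 -0.98137219]
```

```bash
python3 -m jog '[[[1,-2.4,20,0,0,0,0],[1,-2.4,40,0,0,0,0],[1,-2.4,55,0,0,0,0],[1,-2.4,65,0,0,0,0],[1,-2.4,70,0,0,0,0],[1,-2.4,74,0,0,0,0],[1,-2.4,77,0,0,0,0],[1,-2.4,80,0,0,0,0],[1,-2.4,83,0,0,0,0],[1,-2.4,85,0,0,0,0]]]'
```

```text
time: 2.4
position: [0.4097, -0.3446, 0.0397]
tool_rot: [3.109, 0.45, 0.0]
ft_force: [-0.0, -0.4, 0.5]
grip_width: 0.006
grip_force: 0.0
```

```bash
python3 -m jog '[[[0,0,1,0,0,0,0],[0,0,2,0,0,0,0],[0,0,3,0,0,0,0],[0,0,3,0,0,0,0]]]'
```

```text
time: 2.8
position: [0.4095, -0.3445, 0.0366]
tool_rot: [3.109, 0.45, -0.0]
ft_force: [-0.2, 0.1, -1.0]
grip_width: 0.005
grip_force: 0.0
```

```bash
python3 -m jog '[[[0,0,0.5,0,0,0,0],[0,0,1,0,0,0,0],[0,0,1,0,0,0,0]]]'
```

```text
time: 3.1
position: [0.4095, -0.3446, 0.0356]
tool_rot: [3.109, 0.449, -0.0]
ft_force: [-0.5, -0.2, -0.3]
grip_width: 0.005
grip_force: 0.0
```

```bash
python3 - <<'E'
from h import *
o=[]
for n,c in(('top',(373,178)),('side',(302,172))):
    d=grab(n); im=d['image']; o.append(cv2.resize(im[c[1]-50:c[1]+50,c[0]-50:c[0]+50],None,fx=3.9,fy=3.9,interpolation=cv2.INTER_CUBIC))
save(np.hstack(o),'press.png'); s=ctrl.get_state(); print(s['position'],s['ft_force'],s['torque'])
E
```

```text
[ 0.40957412 -0.34456859  0.03567783] [-0.54496451 -0.33174931 -0.13277594] [-0.01664435  0.00614022  0.01196959]
```

View pics/press.png

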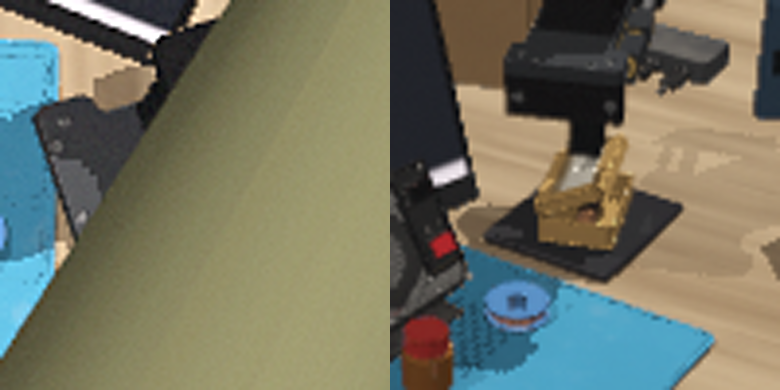

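The lid is still ajar. In the right half the finger ends near (590,155) and seems to go behind the lid rather than onto it. I'll check where the finger really is from depth.

```bash
python3 - <<'E'
from h import *
d=load('side'); P=pts(d); f,R,t=cam(d)
def proj(p): q=R@np.array(p)+t; return (q[0]/q[2]*f+d['cx'],q[1]/q[2]*f+d['cy'])
s=ctrl.get_state(); tip=s['position']; u,v=proj(tip); print('tip px',u,v,'depth there',P[int(v),int(u)].round(3))
print('crop px', (u-252)*3.9+390,(v-122)*3.9)
hsv=cv2.cvtColor(d['image'],cv2.COLOR_RGB2HSV)
for v in range(150,172,2): 
    print(v,[(tuple((P[v,u]*1000).round().astype(int).tolist()),int(hsv[v,u,2])) for u in (300,303,306)])
B=P[(hsv[...,1]>60)&(hsv[...,0]<30)&(P[...,2]>.03)&(P[...,2]<.08)&(abs(P[...,0]-.41)<.06)&(abs(P[...,1]+.345)<.06)]
print(len(B),B.min(0),B.max(0),B.mean(0)); b=np.load('/tmp/B_side.npy');print(b[b[:,2]>.03].mean(0))
E
```

```text
tip px 301.2559205375883 169.78518218219799 depth there [ 0.4   -0.324  0.052]
crop px 582.0980900965943 186.36221051057214
150 [((376, -268, 141), 20), ((368, -267, 144), 18), ((361, -269, 145), 19)]
152 [((375, -267, 137), 21), ((369, -270, 137), 21), ((361, -269, 140), 21)]
154 [((407, -330, 92), 19), ((400, -334, 92), 20), ((399, -350, 84), 20)]
156 [((409, -334, 83), 20), ((403, -339, 83), 21), ((400, -352, 77), 21)]
158 [((409, -334, 77), 20), ((402, -338, 77), 20), ((402, -355, 69), 19)]
160 [((409, -335, 71), 20), ((402, -338, 71), 21), ((407, -367, 55), 139)]
162 [((420, -357, 50), 147), ((402, -339, 65), 84), ((401, -355, 57), 170)]
164 [((417, -351, 48), 175), ((407, -348, 53), 138), ((395, -343, 59), 165)]
166 [((410, -338, 50), 168), ((400, -335, 55), 173), ((391, -335, 58), 166)]
168 [((405, -329, 51), 167), ((396, -327, 54), 162), ((386, -325, 58), 184)]
170 [((399, -316, 53), 135), ((391, -318, 55), 115), ((381, -315, 59), 152)]
229 [ 0.38058208 -0.38806979  0.03146273] [ 0.44385924 -0.30343528  0.07756983] [ 0.40751715 -0.33508321  0.0491839 ]
[ 0.40916625 -0.33909524  0.04899964]
```

```bash
python3 - <<'E'
from h import *
d=load('side'); f,R,t=cam(d)
def proj(p): q=R@np.array(p)+t; return (q[0]/q[2]*f+d['cx'],q[1]/q[2]*f+d['cy'])
print('start tip disp',np.array(proj([.273,-.59,.1937]))*1.4)
im=cv2.imread('pics/side0.png')[:,:,::-1]
g=cv2.resize(im[20:260,480:640],None,fx=2,fy=2)
d2=grab('side');P=pts(d2); im2=d2['image'][80:180,250:350]
save(np.hstack([g,cv2.resize(im2,(480,480),interpolation=cv2.INTER_CUBIC)]),'tip.png')
s=ctrl.get_state();
for z in (.036,.056,.066,.106,.126,.136): print(z,(np.array(proj([*s['position'][:2],z]))-[250,80])*4.8+[320,0])
E
```

```text
start tip disp [543.17098712 128.52134643]
0.036 [566.06980613 430.44738211]
0.056 [566.83387951 399.37252947]
0.066 [567.22105848 383.62596651]
0.106 [568.80515265 319.20088106]
0.126 [569.61911181 286.09717431]
0.136 [570.03174704 269.31530582]
```

View pics/tip.png

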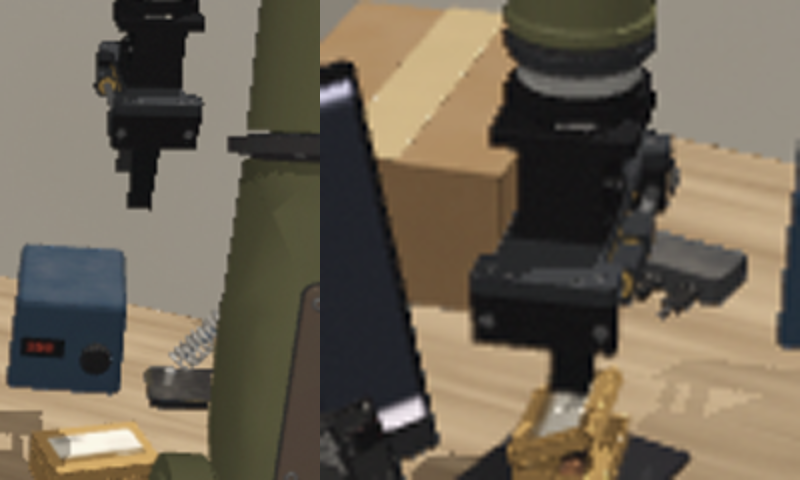

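The finger tip really ends at about z = 0.06, at about (574,390) in the right half. That is some 25 mm above the reported TCP, and it fits the absence of any contact force. I'll go on down in small steps until there is contact.

```bash
python3 -m jog '[[[0,0,1.5,0,0,0,0],[0,0,3,0,0,0,0],[0,0,4.5,0,0,0,0],[0,0,6,0,0,0,0],[0,0,7.5,0,0,0,0],[0,0,9,0,0,0,0],[0,0,10,0,0,0,0]]]'
```

```text
time: 3.95
position: [0.4095, -0.3446, 0.0256]
tool_rot: [3.109, 0.449, -0.0]
ft_force: [0.1, -0.1, 1.5]
grip_width: 0.004
grip_force: 0.3
```

```bash
python3 - <<'E'
from h import *
d=grab('side'); o=[cv2.resize(d['image'][110:210,250:350],None,fx=5,fy=5,interpolation=cv2.INTER_CUBIC)]
save(o[0],'press2.png'); s=ctrl.get_state(); print(s['position'],s['ft_force'],s['joint_torque'])
P=pts(d); hsv=cv2.cvtColor(d['image'],cv2.COLOR_RGB2HSV)
B=(hsv[...,1]>60)&(hsv[...,0]<30)&(P[...,2]>.02)&(P[...,2]<.08)&(abs(P[...,0]-.41)<.06)&(abs(P[...,1]+.345)<.06)
print(np.percentile(P[B],[2,98],axis=0).round(3))
E
```

```text
[ 0.40944314 -0.34460611  0.02544557] [ 0.54001014 -0.60243376  0.57761583] [-1.23416525e-01 -3.95227432e+01 -1.56089097e+00 -2.66595286e+01
 -1.29120452e-01 -2.41337903e-02 -3.23685068e-03]
[[ 0.378 -0.384  0.021]
 [ 0.439 -0.307  0.058]]
```

View pics/press2.png

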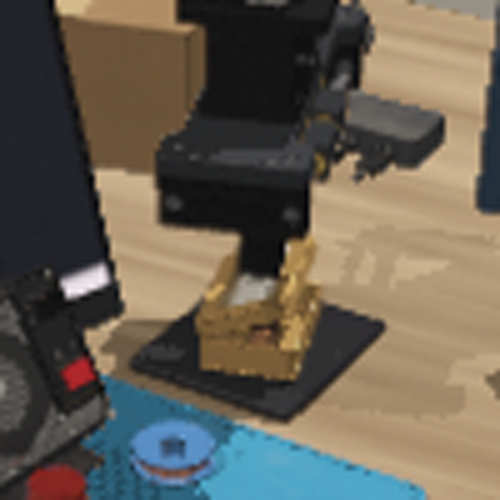

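The finger has now reached the lid: its end is at about (262,275), and the lid is still open at about (280,300). I'll keep going.

```bash
python3 -m jog '[[[0,0,1,0,0,0,0],[0,0,2,0,0,0,0],[0,0,3,0,0,0,0],[0,0,4,0,0,0,0],[0,0,5,0,0,0,0],[0,0,6,0,0,0,0],[0,0,7,0,0,0,0],[0,0,8,0,0,0,0]]]'
```

```text
time: 4.8
position: [0.4095, -0.3446, 0.0176]
tool_rot: [3.109, 0.45, -0.0]
ft_force: [-1.0, -0.0, 0.5]
grip_width: 0.01
grip_force: 0.4
```

```bash
python3 -m jog '[[[0,0,0.7,0,0,0,0],[0,0,1.4,0,0,0,0],[0,0,2,0,0,0,0]]]'
```

```text
time: 5.1
position: [0.4095, -0.3446, 0.0156]
tool_rot: [3.109, 0.45, -0.0]
ft_force: [-0.9, -0.4, 1.0]
grip_width: 0.01
grip_force: 0.3
```

```bash
python3 -m jog '[[[0,0,1,0,0,0,0],[0,0,2,0,0,0,0],[0,0,3,0,0,0,0]]]'
```

```text
time: 5.4
position: [0.4095, -0.3446, 0.0126]
tool_rot: [3.109, 0.45, -0.0]
ft_force: [-0.7, -1.2, 0.9]
grip_width: 0.005
grip_force: 0.4
```

```bash
python3 - <<'E'
from h import *
d=grab('side'); P=pts(d); hsv=cv2.cvtColor(d['image'],cv2.COLOR_RGB2HSV)
save(cv2.resize(d['image'][110:210,250:350],None,fx=5,fy=5,interpolation=cv2.INTER_CUBIC),'press3.png')
B=(hsv[...,1]>60)&(hsv[...,0]<30)&(P[...,2]>.02)&(P[...,2]<.08)&(abs(P[...,0]-.41)<.06)&(abs(P[...,1]+.345)<.06)
print(np.percentile(P[B],[2,98],axis=0).round(3),ctrl.get_state()['ft_force'])
E
```

```text
[[ 0.376 -0.381  0.02 ]
 [ 0.435 -0.307  0.045]] [-0.91352828  0.55758266  0.23859116]
```

View pics/press3.png

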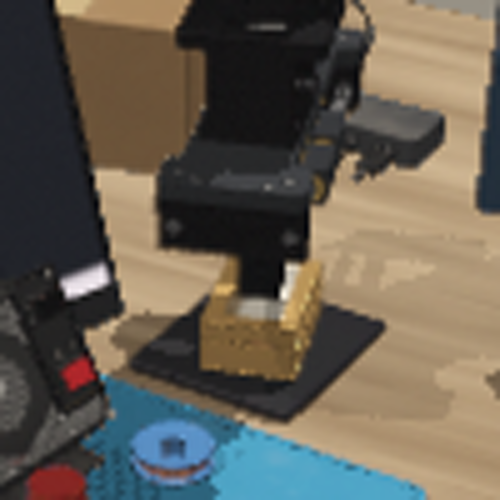

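The lid is nearly shut; its rim at about (300,290) now meets the base. Next I need a firm push.

```bash
python3 -m jog '[[[0,0,0.7,0,0,0,0],[0,0,1.4,0,0,0,0],[0,0,2,0,0,0,0]]]'
```

```text
time: 5.75
position: [0.4095, -0.3446, 0.0109]
tool_rot: [3.109, 0.449, -0.0]
ft_force: [-2.8, 1.7, 6.0]
grip_width: 0.006
grip_force: 3.0
```

```bash
python3 -m jog '[[[0,0,0.5,0,0,0,0],[0,0,1,0,0,0,0],[0,0,1,0,0,0,0]]]'
```

```text
time: 6.05
position: [0.4095, -0.3446, 0.0108]
tool_rot: [3.109, 0.449, -0.001]
ft_force: [-3.1, 1.5, 8.5]
grip_width: 0.005
grip_force: 4.5
```

```bash
python3 -m jog '[[[0,0,1,0,0,0,0],[0,0,2,0,0,0,0],[0,0,3,0,0,0,0],[0,0,3,0,0,0,0],[0,0,3,0,0,0,0],[0,0,3,0,0,0,0]]]'
```

```text
time: 6.65
position: [0.4095, -0.3448, 0.0104]
tool_rot: [3.109, 0.449, -0.001]
ft_force: [-10.3, 5.9, 26.7]
grip_width: 0.005
grip_force: 13.3
```

Pressed firmly with 27 N. Now I'll lift off, open the fingers and turn them across the box.

```bash
python3 -m jog '[[[0,0,-2,0,0,0,0],[0,0,-5,0,0,0,0],[0,0,-10,0,0,0,0],[0,0,-25,0,0,0,0],[0,0,-50,0,0,0,20],[0,0,-75,0,0,0,50],[0,0,-100,0,0,0,87],[0,0,-110,0,0,0,87],[0,0,-110,0,0,0,87],[0,0,-110,0,0,0,87]]]' 30; python3 - <<'E'
from h import *
o=[]
for n,c in(('top',(373,178)),('side',(302,172))):
    d=grab(n); P=pts(d); hsv=cv2.cvtColor(d['image'],cv2.COLOR_RGB2HSV)
    o.append(cv2.resize(d['image'][c[1]-60:c[1]+50,c[0]-50:c[0]+50],None,fx=3.9,fy=3.9,interpolation=cv2.INTER_CUBIC))
    W=(P[...,2]>.018)&(P[...,2]<.07)&(abs(P[...,0]-.41)<.06)&(abs(P[...,1]+.345)<.06)&(hsv[...,2]>60)
    b=P[W]; print(n,len(b),np.percentile(b,[1,50,99],axis=0).round(3).tolist())
    T=b[b[:,2]>.030]
    if len(T)>50:
        rc=cv2.minAreaRect((T[:,:2]*1000).astype(np.float32)); print(rc); A=np.c_[T[:,:2],np.ones(len(T))]; print('slope',np.linalg.lstsq(A,T[:,2],rcond=None)[0])
save(np.hstack(o),'shut.png')
s=ctrl.get_state(); print(s['position'],s['ft_force'],s['grip_width'],s['joint_positions'])
a=np.radians(16.5); torel([.409,-.3465,.12],a)
E
```

```text
time: 7.65
position: [0.4091, -0.3442, 0.1159]
tool_rot: [-3.109, -0.45, 0.001]
ft_force: [0.6, 0.1, 0.0]
grip_width: 0.468
grip_force: 0.0Traceback (most recent call last):
  File "<stdin>", line 7, in <module>
    return _quantile_unchecked(
        a, q, axis, out, overwrite_input, method, keepdims, weights)
    return _ureduce(a,
                    func=_quantile_ureduce_func,
    ...<5 lines>...
                    overwrite_input=overwrite_input,
                    method=method)
    r = func(a, **kwargs)
    result = _quantile(arr,
                       quantiles=q,
    ...<2 lines>...
                       out=out,
                       weights=wgt)
    slices_having_nans = np.isnan(arr[-1, ...])
                                  ~~~^^^^^^^^^
IndexError: index -1 is out of bounds for axis 0 with size 0
```

```bash
python3 - <<'E'
from h import *
d=grab('side'); P=pts(d); hsv=cv2.cvtColor(d['image'],cv2.COLOR_RGB2HSV)
W=(P[...,2]>.018)&(P[...,2]<.07)&(abs(P[...,0]-.41)<.06)&(abs(P[...,1]+.345)<.06)&(hsv[...,2]>60)
b=P[W]; print(len(b),np.percentile(b,[1,50,99],axis=0).round(3).tolist())
T=b[b[:,2]>.033]
rc=cv2.minAreaRect((T[:,:2]*1000).astype(np.float32)); print(len(T),rc); A=np.c_[T[:,:2],np.ones(len(T))]; print('slope',np.linalg.lstsq(A,T[:,2],rcond=None)[0],np.median(T[:,2]))
save(cv2.resize(d['image'][110:220,240:350],None,fx=5,fy=5,interpolation=cv2.INTER_CUBIC),'shut.png')
s=ctrl.get_state(); print(s['position'],s['ft_force'],s['grip_width'],s['joint_positions'])
a=np.radians(16.5); torel([.409,-.3465,.12],a)
E
```

```text
424 [[0.376, -0.386, 0.019], [0.404, -0.333, 0.038], [0.439, -0.306, 0.042]]
313 ((408.0561828613281, -346.765625), (52.62677764892578, 80.84965515136719), 14.109331130981445)
slope [ 0.01259674 -0.02151919  0.02619179] 0.038904261670002396
[ 0.40870126 -0.34386388  0.11515359] [-0.24171247  0.19207095  0.91962558] 0.5615886120560234 [ 0.8679168   0.14403975 -0.23614845  1.83210051  0.03624584  1.17227025
 -0.66360985]
shift [-0.5  2.6 -4.9] turn [ -0.2  -0.  -90. ] q7 -0.66
shift [-0.5  2.6 -4.9] turn [-0.   0.2 90. ] q7 -0.66
```

View pics/shut.png

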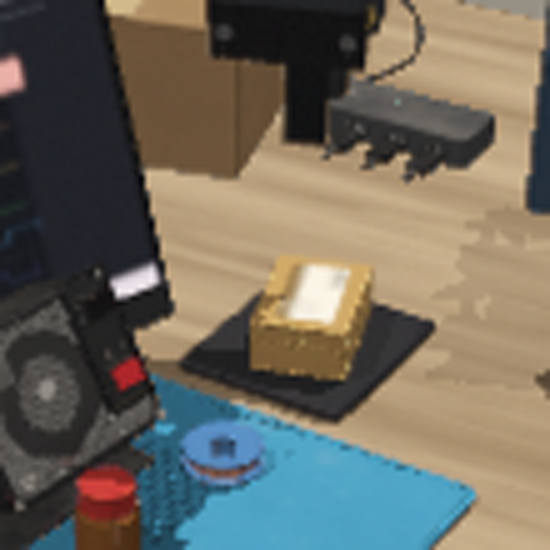

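The lid is flat and shut; the box top is at about (320,300) in the crop, with the box upright on its pad. Next I turn by 90° and shift back slightly, so that the gripper body clears the monitor.

```bash
python3 -m jog '[[[0,0,0,0,0,8,87],[0,0,0,0,0,16,87],[-2,0.5,0,0,0,24,87],[-4,1,0,0,0,32,87],[-6,1.5,0,0,0,40,87],[-8,2,0,0,0,48,87],[-9.5,2.5,0,0,0,56,87],[-9.5,2.5,0,0,0,64,87],[-9.5,2.5,0,0,0,72,87],[-9.5,2.5,0,0,0,80,87]]]' 30;  python3 -m jog '[[[0,0,0,0,0,5,87],[0,0,0,0,0,10.5,87],[0,0,0,0,0,10.5,87],[0,0,0,0,0,10.5,87]]]'; python3 - <<'E'
from h import *
a=np.radians(16); torel([.4003,-.349,.04],a)
d=grab('side'); P=pts(d); hsv=cv2.cvtColor(d['image'],cv2.COLOR_RGB2HSV)
s=ctrl.get_state(); print(s['position'],s['grip_width'])
X=np.array([np.cos(a),np.sin(a)]);Y=np.array([-X[1],X[0]]);c=np.array([.408,-.3468])
M=P[(hsv[...,2]<60)]; x=(M[:,:2]-c)@X;y=(M[:,:2]-c)@Y
for z in np.arange(.11,.24,.01):
    m=(abs(M[:,2]-z)<.005)&(abs(x)<.13)&(abs(y)<.08)
    if m.sum(): print(z.round(2),m.sum(),'x',np.histogram(x[m],np.arange(-.13,.131,.02))[0],'y',np.percentile(y[m],[5,95]).round(3))
E
```

```text
time: 8.75
position: [0.4004, -0.3491, 0.1152]
tool_rot: [-2.666, 1.662, 0.004]
ft_force: [0.1, -0.1, 0.1]
grip_width: 0.996
grip_force: 0.0
time: 9.15
position: [0.4007, -0.3492, 0.1157]
tool_rot: [-2.51, 1.889, 0.003]
ft_force: [-0.3, 0.3, 0.3]
grip_width: 1.001
grip_force: 0.0
shift [-0.2  0.3 75.7] turn [-1.000e-01  1.000e-01 -1.799e+02] q7 -2.21
shift [-0.2  0.3 75.7] turn [0.1 0.1 0.1] q7 -2.21
[ 0.40084511 -0.34933637  0.11593715] 1.00291889392612
0.11 40 x [ 0  0  0  0  0  0  0  0  0  0  0  1 39] y [-0.041 -0.014]
0.12 36 x [ 0  0  0  0  0  0  0  0  0  0  0  0 36] y [-0.042 -0.019]
0.13 25 x [ 0  0  0  0  0  0  0  0  0  0  0  0 25] y [-0.043 -0.028]
0.14 25 x [ 0  0  0  0  0  0  0  0  0  0  0  0 25] y [-0.047 -0.033]
0.15 42 x [ 0  0  0 10  0  0  0  0 13  0  0  0 19] y [-0.049  0.012]
0.16 47 x [ 0  0  0 14  0  0  0  0 20  0  0  0 13] y [-0.053  0.012]
0.17 32 x [ 0  0  0 12  0  0  0  0 15  0  0  0  5] y [-0.049  0.012]
0.18 32 x [ 0  0  0 12  0  0  0  0 19  0  0  0  1] y [-0.002  0.013]
0.19 53 x [ 0  0  0 22  0  0  0  0 31  0  0  0  0] y [-0.005  0.013]
0.2 35 x [ 0  0  0 16  0  0  0  0 19  0  0  0  0] y [0.    0.012]
0.21 9 x [0 0 0 1 0 0 0 0 8 0 0 0 0] y [0.005 0.013]
0.22 61 x [ 0  7 11 10  0  0  0  0 16 10  7  0  0] y [0.009 0.039]
0.23 120 x [ 0 13 29 21  0  0  0  0 20 27 10  0  0] y [0.024 0.04 ]
```

```bash
python3 -m jog '[[[0,0,15,0,0,0,87],[0,0,30,0,0,0,87],[0,0,45,0,0,0,87],[0,0,60,0,0,0,87],[0,0,75,0,0,0,87],[0,0,85,0,0,0,87],[0,0,95,0,0,0,87],[0,0,100,0,0,0,87],[0,0,105,0,0,0,87],[0,0,105,0,0,0,87]]]'; python3 - <<'E'
from h import *
a=np.radians(16)
d=grab('side'); P=pts(d); hsv=cv2.cvtColor(d['image'],cv2.COLOR_RGB2HSV)
s=ctrl.get_state(); print(s['position'],s['grip_width'],s['ft_force'])
X=np.array([np.cos(a),np.sin(a)]);Y=np.array([-X[1],X[0]]);c=np.array([.408,-.3468])
m=(hsv[...,2]<60)&(P[...,2]>.02); M=P[m]; x=(M[:,:2]-c)@X;y=(M[:,:2]-c)@Y
k=(abs(x)<.085)&(abs(y)<.03)&(M[:,2]<.085)
for sg in(-1,1):
    q=k&(x*sg>0); print(sg,q.sum(),'x',np.percentile(x[q],[2,50,98]).round(3),'z',np.percentile(M[q,2],[0,3,10]).round(4),'y',np.percentile(y[q],[5,95]).round(3))
k=(abs(y)<.06)&(M[:,2]>.075)&(M[:,2]<.2)&(x>.02)&(x<.15); print(np.histogram(x[k],np.arange(.02,.151,.01)))
save(cv2.resize(d['image'][110:220,240:350],None,fx=5,fy=5,interpolation=cv2.INTER_CUBIC),'pre.png')
E
```

```text
time: 10.2
position: [0.401, -0.3495, 0.0113]
tool_rot: [2.508, -1.891, -0.001]
ft_force: [0.2, 0.3, 0.4]
grip_width: 0.998
grip_force: 0.0
[ 0.40120907 -0.34971215  0.01170143] 1.0011579859118902 [-0.96127286 -0.44285008  0.13465514]
-1 44 x [-0.061 -0.058 -0.054] z [0.0423 0.0433 0.0457] y [0.003 0.012]
1 56 x [0.035 0.039 0.045] z [0.0223 0.0436 0.0462] y [0.002 0.013]
(array([ 80,  96, 104,  68,  44,  48,  13,   0,  33, 105, 181, 231, 247]), array([0.02, 0.03, 0.04, 0.05, 0.06, 0.07, 0.08, 0.09, 0.1 , 0.11, 0.12,
       0.13, 0.14, 0.15]))
```

View pics/pre.png

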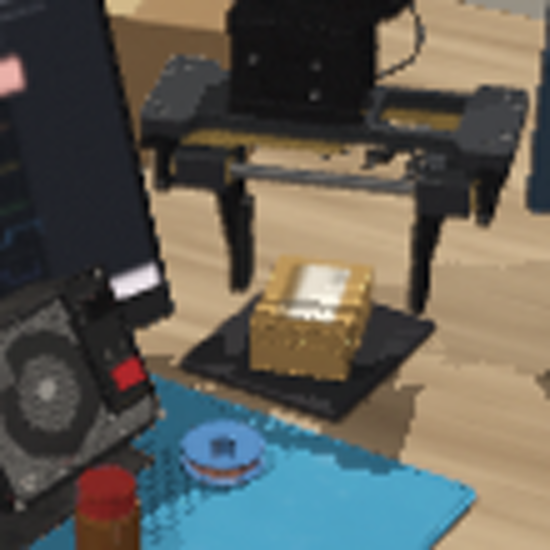

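The fingers straddle the shut box, with tips at about (240,290) and (420,310), roughly 41 mm above the bench. That makes 28 mm left to go to reach 13 mm.

```bash
python3 -m jog '[[[0,0,5,0,0,0,87],[0,0,10,0,0,0,87],[0,0,15,0,0,0,87],[0,0,19,0,0,0,87],[0,0,22,0,0,0,87],[0,0,25,0,0,0,87],[0,0,27,0,0,0,87],[0,0,27,0,0,0,87]]]'; python3 - <<'E'
from h import *
a=np.radians(16)
d=grab('side'); P=pts(d); hsv=cv2.cvtColor(d['image'],cv2.COLOR_RGB2HSV)
s=ctrl.get_state(); print(s['position'],s['ft_force'])
X=np.array([np.cos(a),np.sin(a)]);Y=np.array([-X[1],X[0]]);c=np.array([.408,-.3468])
M=P[(hsv[...,2]<50)]; x=(M[:,:2]-c)@X;y=(M[:,:2]-c)@Y
k=(x<-.05)&(x>-.066)&(abs(y-.008)<.008)&(M[:,2]<.085)
print(k.sum(),np.sort(M[k,2])[:12].round(3))
E
```

```text
time: 11.05
position: [0.401, -0.3496, -0.0156]
tool_rot: [2.508, -1.892, -0.001]
ft_force: [-0.7, 0.5, 0.5]
grip_width: 0.999
grip_force: 0.0
[ 0.40112797 -0.34959125 -0.01543945] [-0.17126978  0.21986971  0.56425473]
66 [0.008 0.014 0.018 0.019 0.019 0.02  0.02  0.02  0.022 0.023 0.025 0.026]
```

```bash
python3 -m jog '[[[0,0,0,0,0,0,75],[0,0,0,0,0,0,70],[0,0,0,0,0,0,66],[0,0,0,0,0,0,62],[0,0,0,0,0,0,58],[0,0,0,0,0,0,55],[0,0,0,0,0,0,52],[0,0,0,0,0,0,48],[0,0,0,0,0,0,40],[0,0,0,0,0,0,40]]]' 30;python3 -m jog '[[[0,0,0,0,0,0,40],[0,0,0,0,0,0,40],[0,0,0,0,0,0,40],[0,0,0,0,0,0,40],[0,0,0,0,0,0,40]]]'
```

```text
time: 12.1
position: [0.4015, -0.3497, -0.0152]
tool_rot: [-2.508, 1.891, -0.001]
ft_force: [1.2, -0.0, 0.6]
grip_width: 0.597
grip_force: 30.0
time: 12.6
position: [0.4014, -0.3497, -0.0152]
tool_rot: [-2.508, 1.892, -0.001]
ft_force: [1.3, 0.8, 1.7]
grip_width: 0.594
grip_force: 30.0
```

```bash
python3 -m jog '[[[0,0,-1,0,0,0,40],[0,0,-3,0,0,0,40],[0,0,-7,0,0,0,40],[0,0,-13,0,0,0,40],[0,0,-20,0,0,0,40],[0,0,-28,0,0,0,40],[0,0,-36,0,0,0,40],[0,0,-44,0,0,0,40],[0,0,-51,0,0,0,40],[0,0,-56,0,0,0,40]]]' && python3 -m jog '[[[0,0,-5,0,0,0,40],[0,0,-12,0,0,0,40],[0,0,-20,0,0,0,40],[0,0,-30,0,0,0,40],[0,0,-42,0,0,0,40],[0,0,-54,0,0,0,40],[0,0,-66,0,0,0,40],[0,0,-76,0,0,0,40],[0,0,-82,0,0,0,40],[0,0,-85,0,0,0,40]]]' && python3 -m jog '[[[0,0,0,0,0,0,40],[0,0,0,0,0,0,40],[0,0,0,0,0,0,40],[0,0,0,0,0,0,40],[0,0,0,0,0,0,40],[0,0,0,0,0,0,40],[0,0,0,0,0,0,40],[0,0,0,0,0,0,40]]]'; python3 - <<'E'
from h import *
d=grab('side'); P=pts(d); hsv=cv2.cvtColor(d['image'],cv2.COLOR_RGB2HSV)
W=(abs(P[...,0]-.40)<.06)&(abs(P[...,1]+.349)<.06)&(hsv[...,1]>80)&(hsv[...,0]<30)&(P[...,2]>.07)
b=P[W]; print(len(b),np.percentile(b,[1,50,99],axis=0).round(3).tolist())
T=P[(abs(P[...,0]-.40)<.04)&(abs(P[...,1]+.349)<.045)&(P[...,2]>.165)&(P[...,2]<.19)&(hsv[...,2]>70)];A=np.c_[T[:,:2],np.ones(len(T))];print(len(T),np.median(T[:,2]),np.linalg.lstsq(A,T[:,2],rcond=None)[0])
save(cv2.resize(d['image'][60:210,230:380],None,fx=3.8,fy=3.8,interpolation=cv2.INTER_CUBIC),'up.png')
E
```

```text
time: 13.6
position: [0.4014, -0.3499, 0.0416]
tool_rot: [2.508, -1.892, 0.001]
ft_force: [-0.6, -0.8, -1.1]
grip_width: 0.598
grip_force: 30.0
time: 14.6
position: [0.4014, -0.3498, 0.1265]
tool_rot: [2.508, -1.892, 0.002]
ft_force: [0.1, -0.1, -1.5]
grip_width: 0.603
grip_force: 30.0
time: 15.4
position: [0.4012, -0.3497, 0.1256]
tool_rot: [2.508, -1.892, -0.0]
ft_force: [0.2, 0.6, -1.2]
grip_width: 0.6
grip_force: 30.0
1412 [[0.359, -0.384, 0.151], [0.389, -0.321, 0.376], [0.446, -0.304, 0.47]]
382 0.17952581260558723 [ 0.0475473  -0.09424016  0.1268324 ]
```

View pics/up.png

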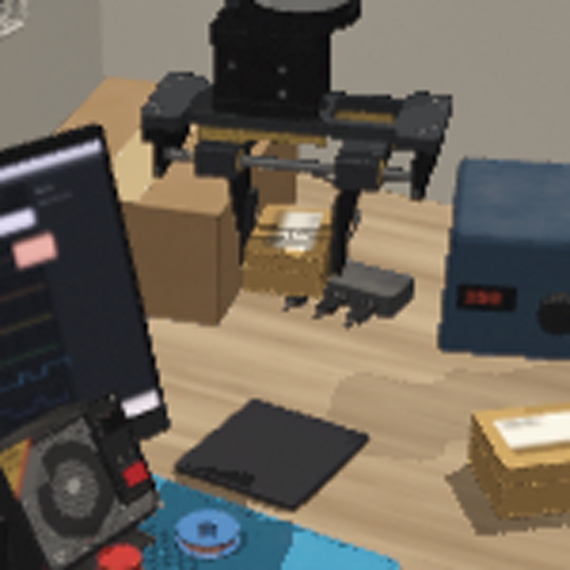

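The box at about (290,250) hangs level between the fingers, lid shut and underside about 15 cm up. The pad below at about (272,455) is bare, and the spool at (208,533) has not moved. I'll hand the job in.

```bash
python3 -c "
from bench import ctrl
print(ctrl.close_job())"
```

```text
the job is handed in; nothing more can be done
None
```

I pressed the tan box's lid shut with about 27 N and handed the job in at 15.4 s, with the box gripped at 30 N, lid shut, level by eye and its underside about 15 cm above the bench; `close_job()` returned no verdict, and I did not see the battery again after shutting the lid.

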